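# Hang the full canister of standoffs on the balancer hook

## Robot

A 6-joint arm with a two-finger parallel gripper is mounted at the origin on the work surface. World frame = base frame: x ahead of the robot, y to its left, z up, the work surface at z = 0. Lengths are in m, angles in degrees, forces in N, time in s.
With the tool pointing down it reaches from about 0.3 to 0.85 m from the base axis. Payload 4.2 kg.
Tool frame: the origin (TCP) lies at the very end of the fingers, on their centre line; the grasp point (between the pads) lies 19 mm behind it; z points along the fingers, y is the line along which they close (so a half turn about z gives the same grasp; the last joint's range is limited). The gripper opens to 91 mm and grips with 3 to 60 N. Pads are 32 mm wide; open, the fingers measure 118 mm over their backs; the gripper's body (76 mm by 178 mm) begins 60 mm behind the grasp point.
Start: joints at [-66.52, 18.312, 89.639, -0, 72.044, -1.146], TCP at [0.24, -0.523, 0.214] pointing down, gripper open.
Joint ranges: [-177.97, 177.97], [-48.28, 115.42], [12.27, 149.76], [-77.06, 257.06], [2.81, 150.46], [-146.56, 146.56]. Speed limits (degrees/s): [147.25, 147.25, 180, 180, 180, 180].

## Interface

Orientations are given as a 3x3 rotation matrix whose columns are the frame's x, y, z axes.
In Python, from cell import * gives the robot as it stands.
- The arm moves only by the shell command python3 -m crank 'ROWS' [FORCE]. ROWS is text: rows parted by semicolons, each of 7 numbers parted by spaces: the shift along the world's x, y, z in mm, then the turn, a rotation vector about the world's x, y, z in degrees, then the finger opening in mm, from 0 to 91.2. A call has 1 to 8 rows; each row shifts and turns the commanded pose from where the row before left it; what a row does not reach is not made up. A row lasts 1/8 s, in which the tool goes at most 62.5 mm and 10.7 degrees, less where a joint would pass 70% of its speed; a pose out of reach is approached as far as the arm can. A call is refused whole if a number of a shift passes 62.5 or a number of a turn 10.7, either way. A call with a gripper value outside its range is refused whole. The fingers move at their own pace and stop on an object; FORCE is the grip in N (left out, the last holds). Time passes only in rows, so rows that do not move let the fingers close. It gives the time, the measured TCP pose, the force, the opening and the grip force at its end, in the units of the state.
- get_obs(): the state, without advancing time (a new reading comes with each control period).
- snapshot(name): name is "scene" or "top" or "wrist"; returns (picture, depth): 480x640x3 uint8, blue, green, red; 480x640 float32, m along the optical axis (not along the pixel's ray), 0 where there is no reading.
- camera_info(name): a dict with "fx", "fy", "cx", "cy" (pixels), "dist_coeffs" ([k1, k2, p1, p2, k3] as OpenCV has them; the pictures are not rectified), "xyz" and "rotation" of the camera in the world; the wrist camera has in their place "hand_eye" (4x4, takes a point from camera to tool coordinates, whose origin is the TCP and whose axes are the flange's). Camera axes: x right, y down, z forward; pixel columns grow to the right and rows downward; lengths in m; the calibration is good to about 2 mm. A picture is of the moment at which its call begins: read the wrist's pose just before it. camera_info takes no time and is no camera call.
- sign_off(): hands the job in; it is judged then, once.
The state is a dict: "clock": time; "qpos": joint angles; "qd": joint speeds; "effort": joint torques, N m; "ee_pos": TCP position; "orientation": TCP orientation; "wrist_force": force on the tool from outside, world axes, zero at the start; "wrist_torque": the same for the moment, N m; "gripper_width": opening from 0.0 (shut) to 1.0 (fully open); "grasp_force": force on a finger pad.
Only numpy, scipy, OpenCV 4.12 (cv2) and the standard library are available. Lean on these libraries where they do the work, as an engineer would, in place of code of your own. Each camera call takes 0.05 s, during which the arm holds its last target. There are 200 camera calls.

## Task

One of the three identical canisters in the aluminium tote is full of brass standoffs, the other two are empty: find the full one by lifting, stand it upright on the cork mat and let go of it there. Then take it again around its body, so that the bail on its lid is free, and hang it by the bail on the sprung hook of the balancer, drawing the hook down so that it hangs there freely and still. Leave the two empty canisters standing upright in the tote and do not disturb the tin, reel hub, power module or tweezers.

Things in the scene. Friction and masses are not known exactly. Their poses are not given: they have to be found in the camera images.
- can_a_mid (a point): Point on the axis of one of three identical closed canisters (one to a cell of the tote, upright), 42 mm above its underside and 73 mm below the underside of its bail's top. Opaque grey round body 52 mm in diameter; black lid 53 mm in diameter, 66 to 84 mm above the underside. z runs up the axis, y along the bail's span; one looks through the bail along x. Any of the three may be the full one.
- can_b_mid (a point): Point on the axis of one of three identical closed canisters (one to a cell of the tote, upright), 42 mm above its underside and 73 mm below the underside of its bail's top. Opaque grey round body 52 mm in diameter; black lid 53 mm in diameter, 66 to 84 mm above the underside. z runs up the axis, y along the bail's span; one looks through the bail along x. Any of the three may be the full one.
- can_c_mid (a point): Point on the axis of one of three identical closed canisters (one to a cell of the tote, upright), 42 mm above its underside and 73 mm below the underside of its bail's top. Opaque grey round body 52 mm in diameter; black lid 53 mm in diameter, 66 to 84 mm above the underside. z runs up the axis, y along the bail's span; one looks through the bail along x. Any of the three may be the full one.
- can_a: The canister of can_a_mid (same axes), origin at the centre of its underside. On the lid a rigid arch (bail) of 6 mm steel wire: legs 42 mm apart, underside of its top 115 mm, upper side 121 mm above the underside; window under it 31 mm high, 36 mm wide. Empty ones weigh 120 to 160 g in all, the full one 430 to 530 g (tight pack inside); it cannot be seen which.
- can_b: The canister of can_b_mid (same axes), origin at the centre of its underside. On the lid a rigid arch (bail) of 6 mm steel wire: legs 42 mm apart, underside of its top 115 mm, upper side 121 mm above the underside; window under it 31 mm high, 36 mm wide. Empty ones weigh 120 to 160 g in all, the full one 430 to 530 g (tight pack inside); it cannot be seen which.
- can_c: The canister of can_c_mid (same axes), origin at the centre of its underside. On the lid a rigid arch (bail) of 6 mm steel wire: legs 42 mm apart, underside of its top 115 mm, upper side 121 mm above the underside; window under it 31 mm high, 36 mm wide. Empty ones weigh 120 to 160 g in all, the full one 430 to 530 g (tight pack inside); it cannot be seen which.
- tote: Fixed plain aluminium open tote, 84 x 252 x 46 mm high outside, walls and floor 3 mm, with three cells in a row along its y axis (centres at y = -83, 0, +83 mm), each about 78 x 80 mm inside. Origin at the centre of its underside. Lids and bails stand clear above its walls; about 20 to 40 mm is free between neighbouring lids along the row.
- mat: Fixed cork mat, 120 x 120 x 4 mm; origin at the centre of its underside, its top 4 mm above it.
- hook: Upturned hook of 6 mm steel wire that slides straight down 40 mm against a spring (2 N at the top, 3 N at the lower stop) and retracts when let go. Origin: the seat, upper side of the wire at its lowest part, 262 mm above the bench when up. It opens to its -x: tip 9 mm above and 17 mm in front of the seat, stem 22 mm behind; underside 6 mm below. x is level, towards the post, roughly to the robot's left; z up.
- stand: Fixed stand: origin on the bench straight under the hook, axes as the hook's. Grey balancer housing from 34 mm in front (-x) to 38 mm behind the hook's seat, 66 mm wide, 310 to 420 mm above the bench; post 22 mm in diameter 130 mm behind the hook, on a foot 120 x 160 x 12 mm that begins 70 mm behind it.
- tin: Bystander: black steel tin, 44 mm in diameter, 22 mm high; origin under its centre.
- hub: Bystander: white plastic reel hub, 64 mm in diameter, 20 mm high; origin under its centre.
- module: Bystander: small blue power module with a push button, 45 x 30 x 21 mm; origin under its centre.
- tweezers: Bystander: stainless tweezers lying flat, 135 mm long along x, 5 mm thick; origin near the middle.
There are look-alikes about, which are no part of the job. Leave any green or white look-alike of the can_c alone.

How it is judged (in metres and radians):
On the way:
1. the full canister stands upright on the cork mat, let go of (((contact force between can_a and mat above 3 N and contact force between can_a and the fingers below 0.05 N and angle between can_a_mid's own z axis and vertical below 0.2 rad) or (contact force between can_b and mat above 3 N and contact force between can_b and the fingers below 0.05 N and angle between can_b_mid's own z axis and vertical below 0.2 rad) or (contact force between can_c and mat above 3 N and contact force between can_c and the fingers below 0.05 N and angle between can_c_mid's own z axis and vertical below 0.2 rad))), for 0.2 s.
At the end, for the whole second after the job is handed in: The full canister hangs free and still by its bail: over 3 N on the hook, axis within 35 mm of it and 0.25 rad of vertical, under 0.08 m/s, the hook within 10 mm of its lower stop; the other two canisters stand upright (within 0.2 rad) in the tote (((contact force between can_a and hook above 3 N and horizontal distance between can_a_mid and hook below 0.035 m and angle between can_a_mid's own z axis and vertical below 0.25 rad and linear speed of can_a below 0.08 m/s and x of can_b_mid in the frame of tote between -0.04 and 0.04 m and y of can_b_mid in the frame of tote between -0.126 and 0.126 m and height (world z) of each of can_b_mid, can_c_mid below 0.055 m and angle between each of can_b_mid, can_c_mid's own z axis and vertical below 0.2 rad and x of can_c_mid in the frame of tote between -0.04 and 0.04 m and y of can_c_mid in the frame of tote between -0.126 and 0.126 m) or (contact force between can_b and hook above 3 N and horizontal distance between can_b_mid and hook below 0.035 m and angle between can_b_mid's own z axis and vertical below 0.25 rad and linear speed of can_b below 0.08 m/s and x of can_a_mid in the frame of tote between -0.04 and 0.04 m and y of can_a_mid in the frame of tote between -0.126 and 0.126 m and height (world z) of each of can_a_mid, can_c_mid below 0.055 m and angle between each of can_a_mid, can_c_mid's own z axis and vertical below 0.2 rad and x of can_c_mid in the frame of tote between -0.04 and 0.04 m and y of can_c_mid in the frame of tote between -0.126 and 0.126 m) or (contact force between can_c and hook above 3 N and horizontal distance between can_c_mid and hook below 0.035 m and angle between can_c_mid's own z axis and vertical below 0.25 rad and linear speed of can_c below 0.08 m/s and x of can_a_mid in the frame of tote between -0.04 and 0.04 m and y of can_a_mid in the frame of tote between -0.126 and 0.126 m and height (world z) of each of can_a_mid, can_b_mid below 0.055 m and angle between each of can_a_mid, can_b_mid's own z axis and vertical below 0.2 rad and x of can_b_mid in the frame of tote between -0.04 and 0.04 m and y of can_b_mid in the frame of tote between -0.126 and 0.126 m)) and height (world z) of hook below 0.232 m); the robot touches nothing.
It fails at once if a bystander (tin, hub, module, tweezers) is moved by more than 20 mm (distance of any of tin, hub, module, tweezers from where it was at the start of the episode above 0.02 m).
It also fails if it takes over 72 s, if anything falls off the work surface, if the arm or the gripper's body presses on something with over 40 N, if the wrist force passes 120 N, or if a joint passes its speed limit or range.

## Working session

There is one attempt and no reset: what is moved stays moved. The work goes in short steps, Python scripts to look and compute and a shell command to move; the robot and the scene stay as the last step left them, time stands still between calls to the robot, and variables do not carry over. Pictures are saved under pics/ and viewed, at most 10 in all, crops included, and the job is handed in when it is done.

```bash
ls; mkdir -p pics; python3 - <<'E'
from cell import *
import cv2,numpy as np
for n in("scene","top"):
    i,d=snapshot(n); cv2.imwrite(f"pics/{n}0.png",i); np.save(f"pics/{n}0.npy",d)
    print(n,camera_info(n))
print(camera_info("wrist")); o=get_obs(); print(o)
E
```

```text
pics
scene {'fx': 527.9659420820936, 'fy': 527.9659420820936, 'cx': 328.15699360629276, 'cy': 237.44436642915332, 'dist_coeffs': array([-0.12089503,  0.        ,  0.        ,  0.        ,  0.        ]), 'xyz': array([1.19521474, 0.31626906, 0.77924894]), 'rotation': array([[-0.47722497,  0.5617565 , -0.67578544],
       [ 0.87875837,  0.31059391, -0.36237433],
       [ 0.00632871, -0.76678619, -0.64187139]])}
top {'fx': 572.873490394276, 'fy': 572.873490394276, 'cx': 321.19806282224306, 'cy': 235.61293072665143, 'dist_coeffs': array([-0.12536346,  0.        ,  0.        ,  0.        ,  0.        ]), 'xyz': array([ 5.06559937e-01, -2.43759204e-04,  1.40508318e+00]), 'rotation': array([[-0.02129108, -0.99872554,  0.04576019],
       [-0.9996892 ,  0.02067324, -0.01393284],
       [ 0.01296907, -0.04604262, -0.99885529]])}
{'fx': 378.1399183663642, 'fy': 378.1399183663642, 'cx': 319.5836620192593, 'cy': 241.86849685828483, 'dist_coeffs': array([-0.00254999,  0.        ,  0.        ,  0.        ,  0.        ]), 'hand_eye': array([[-1.33302958e-04, -9.67545942e-01, -2.52695136e-01,
      
[... 383 characters left out ...]
7.20435134e+01, -1.14598499e+00]), 'qd': array([ 0.00606323, -0.10532473, -0.26553018, -0.04875508, -0.09112676,
        0.03998425]), 'effort': array([ 3.86182792e-04, -4.13329840e+01, -2.32508701e+01,  7.28793768e-02,
        4.22828633e-02, -6.19619436e-05]), 'ee_pos': array([ 0.2394267 , -0.52229149,  0.21317262]), 'orientation': array([[ 9.09047350e-01,  4.16692334e-01, -6.43355685e-04],
       [ 4.16692829e-01, -9.09046097e-01,  1.51028792e-03],
       [ 4.44854259e-05, -1.64100494e-03, -9.99998653e-01]]), 'wrist_force': array([-0.60466219,  0.68167896,  0.07489518]), 'wrist_torque': array([-0.04776314,  0.00341241, -0.01781871]), 'grasp_force': 0.0, 'gripper_width': 0.998081633922883}
```

View pics/top0.png

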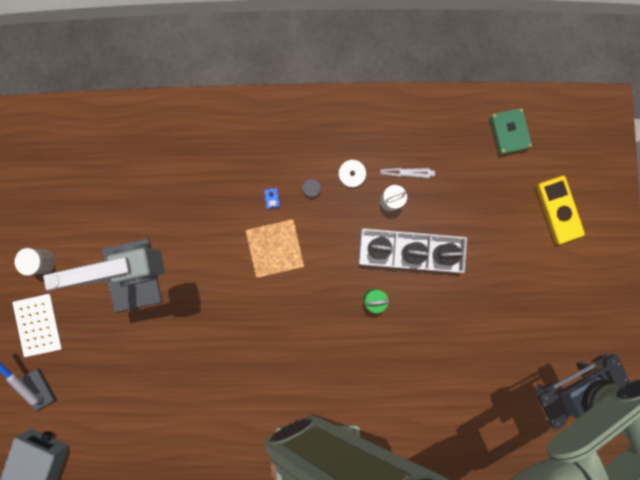

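View pics/scene0.png

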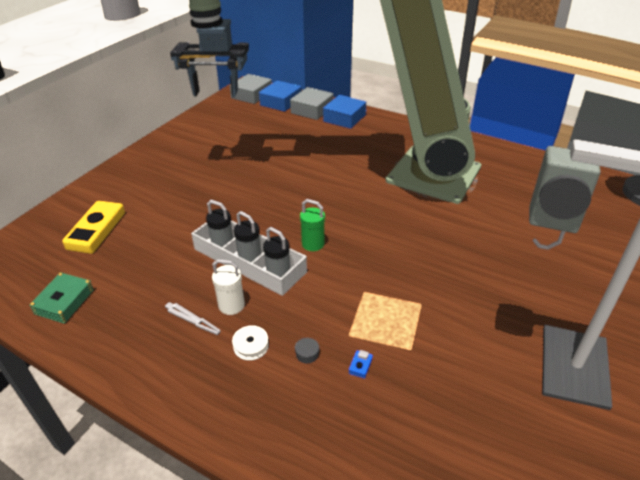

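The top view shows the tote with three black-lidded canisters at (380,247), (415,252) and (448,254), and the mat at (275,248). The balancer housing is near (145,262), the white and green look-alikes are at (394,197) and (376,302), and the bystanders sit above the mat. The scene view shows the hook at (548,243) under the housing.

```bash
cat > h.py <<'E'
from cell import *
import cv2,numpy as np
def KD(n):
    c=camera_info(n); return np.array([[c['fx'],0,c['cx']],[0,c['fy'],c['cy']],[0,0,1]]),c['dist_coeffs'],c
def campose(n,obs=None):
    c=camera_info(n)
    if n!='wrist': return c['rotation'],c['xyz']
    H=c['hand_eye']; R=obs['orientation']; return R@H[:3,:3], R@H[:3,3]+obs['ee_pos']
def rays(n,px,obs=None):
    K,D,c=KD(n); R,t=campose(n,obs)
    u=cv2.undistortPoints(np.float64(px).reshape(-1,1,2),K,D)[:,0]
    return np.c_[u,np.ones(len(u))]@R.T, t
def cloud(n,d,obs=None):
    h,w=d.shape; px=np.stack(np.meshgrid(np.arange(w),np.arange(h)),-1).reshape(-1,2)
    r,t=rays(n,px,obs); return (r*d.reshape(-1,1)+t).reshape(h,w,3)
def onplane(n,px,z,obs=None):
    r,t=rays(n,px,obs); return t+r*((z-t[2])/r[:,2])[:,None]
def rect(p):
    (c,s,a)=cv2.minAreaRect(np.float32(p[:,:2]*1000)); return np.round(c),np.round(s),round(a,1)
E
python3 - <<'E'
from h import *
i=cv2.imread('pics/top0.png'); d=np.load('pics/top0.npy'); P=cloud('top',d); hsv=cv2.cvtColor(i,cv2.COLOR_BGR2HSV); Z=P[...,2]
m=(hsv[...,0]>8)&(hsv[...,0]<25)&(hsv[...,2]>150)&(hsv[...,1]>80); m[:, :230]=0;m[:,320:]=0
ys,xs=np.nonzero(m); q=onplane('top',np.c_[xs,ys],.004); print('mat',rect(q),np.median(Z[m]))
b=(slice(225,278),slice(355,472))
reg=P[b].reshape(-1,3); c=i[b].reshape(-1,3)
yy,xx=np.mgrid[225:278,355:472]; bright=(c.min(1)>120)
pix=np.c_[xx.ravel(),yy.ravel()]
print('tote',rect(onplane('top',pix[bright],.046)))
dark=((i.max(2)<70)&np.isin(np.arange(480)[:,None],np.arange(225,278))).astype(np.uint8); dark[:,:362]=0; dark[:,470:]=0
for lo,hi in((.07,.1),(.1,.14)):
    mk=((Z>lo)&(Z<hi)).astype(np.uint8); mk[:,:340]=0
    n,l,s,ce=cv2.connectedComponentsWithStats(mk)
    for k in range(1,n):
        if s[k,4]>8:
            p=P[l==k]; print(lo,s[k,4],ce[k].round(),rect(p),np.median(p[:,2]).round(3))
hm=(Z>.39)&(Z<.45); hm[:,250:]=0
print('housing',hm.sum(),rect(P[hm]) if hm.sum() else 0)
for z0 in(.3,.35,.4,.45): print(z0,((Z[:,:250]>z0)).sum())
i=cv2.imread('pics/scene0.png'); d=np.load('pics/scene0.npy'); S=cloud('scene',d)
q=S[...,2]; w=np.zeros_like(q,bool); w[225:255,525:575]=1
for m2 in(w&(q>.22)&(q<.29)&(d>0),):
    p=S[m2]; print('hookpts',len(p),p.mean(0),p.min(0),p.max(0), rect(p))
hh=(q>.315)&(q<.415)&(d>0); hh[:,:520]=0; hh[:,600:]=0; print('house scene',S[hh].min(0),S[hh].max(0))
pp=(q>.05)&(q<.28)&(d>0)&(S[...,1]>.2); pp[:,:575]=0; print('post',S[pp].mean(0),S[pp].std(0),pp.sum())
cv2.imwrite('pics/c1.png',np.vstack([cv2.resize(i[130:270,500:640],(560,560),interpolation=3)]))
t=cv2.imread('pics/top0.png'); cv2.imwrite('pics/c2.png',np.vstack([cv2.resize(t[220:285,350:480],(780,390),interpolation=3)]))
E
```

```text
mat (array([543.,  95.]), array([124., 124.]), 11.8) 0.0026140581826094023
tote (array([ 529., -237.]), array([257.,  88.]), 84.1)
0.07 349 [394. 197.] (array([ 655., -191.]), array([52., 51.]), 27.5) 0.082
0.07 376 [381. 248.] (array([ 537., -157.]), array([52., 54.]), 89.2) 0.085
0.07 382 [416. 253.] (array([ 523., -238.]), array([52., 54.]), 86.7) 0.085
0.07 387 [449. 254.] (array([ 518., -317.]), array([54., 51.]), 87.9) 0.085
0.07 359 [376. 301.] (array([ 413., -142.]), array([51., 51.]), 89.9) 0.082
0.1 52 [396. 195.] (array([ 655., -190.]), array([ 6., 44.]), 22.0) 0.117
0.1 56 [382. 247.] (array([ 537., -157.]), array([48.,  6.]), 80.7) 0.12
0.1 56 [418. 252.] (array([ 523., -238.]), array([47.,  6.]), 80.9) 0.12
0.1 58 [452. 254.] (array([ 519., -318.]), array([ 6., 48.]), 2.4) 0.119
0.1 53 [377. 302.] (array([ 413., -143.]), array([ 6., 44.]), 5.4) 0.118
housing 2520 (array([497., 377.]), array([ 67., 182.]), 11.8)
0.3 3438
0.35 3283
0.4 2895
0.45 524
hookpts 152 [0.50749868 0.32929588 0.26918186] [0.50245339 0.30521456 0.2566334 ] [0.51451651 0.34583066 0.28978558] (array([508., 326.]), array([ 8., 41.]), 9.9)
house scene [0.49274652 0.28334132 0.3150108 ] [0.54748502 0.36228831 0.41495238]
post [-0.29711973  0.37949886  0.17552993] [0.58418931 0.07092149 0.03940736] 4482
```

View pics/c1.png

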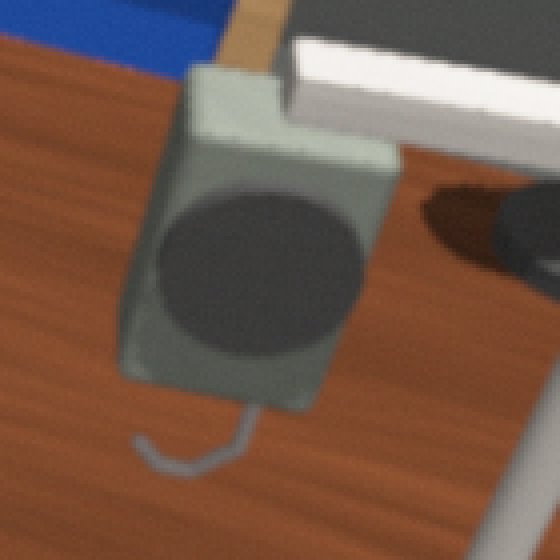

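Everything is located. The bail spans lie at azimuths of about 81°, 81° and 92°, the tote's long axis at 84°, and hook x at about 101°, with the seat near (508,323). I'll start with the nearest canister, at (519,-318).

```bash
python3 -m crank '46.7 34 -8 0 0 9.9 91;46.7 34 -8 0 0 9.9 91;46.7 34 -8 0 0 9.9 91;46.7 34 -8 0 0 9.9 91;46.7 34 -8 0 0 9.9 91;46.7 34 -8 0 0 9.9 91;0 0 0 0 0 0 91;0 0 0 0 0 0 91' 25
```

```text
clock: 1.1
ee_pos: [0.5193, -0.3187, 0.1655]
orientation: [[0.104, 0.995, -0.001], [0.995, -0.104, 0.0], [0.0, -0.001, -1.0]]
wrist_force: [0.0, 1.2, -0.0]
gripper_width: 1.0
grasp_force: 0.0
```

```bash
python3 -m crank '0 0 -36 0 0 0 91;0 0 -36 0 0 0 91;0 0 -35 0 0 0 91;0 0 0 0 0 0 91;0 0 0 0 0 0 50;0 0 0 0 0 0 40;0 0 0 0 0 0 40;0 0 0 0 0 0 40' 25; python3 -m crank '0 0 0 0 0 0 40;0 0 0 0 0 0 40;0 0 8 0 0 0 40;0 0 8 0 0 0 40;0 0 0 0 0 0 40;0 0 0 0 0 0 40;0 0 0 0 0 0 40'
```

```text
clock: 2.1
ee_pos: [0.5197, -0.3188, 0.0597]
orientation: [[0.104, 0.995, 0.0], [0.995, -0.104, -0.0], [-0.0, 0.0, -1.0]]
wrist_force: [-1.8, 0.3, 0.7]
gripper_width: 0.594
grasp_force: 0.7
clock: 2.98
ee_pos: [0.5196, -0.3186, 0.0746]
orientation: [[0.104, 0.995, -0.0], [0.995, -0.104, 0.0], [0.0, -0.0, -1.0]]
wrist_force: [-0.8, 0.8, -1.2]
gripper_width: 0.577
grasp_force: 25.0
```

About 1.2 N, so this one is empty. I'll set it down and slide on to the next.

```bash
python3 -m crank '0 0 -8 0 0 0 40;0 0 -7.5 0 0 0 40;0 0 0 0 0 0 40;0 0 0 0 0 0 91;0 0 0 0 0 0 91;0 0 0 0 0 0 91;0 0 12 0 0 0 91;0 0 12 0 0 0 91'; python3 -m crank '1 27 8 0 0 0 91;1.5 27 0 0 0 0 91;1 26.5 0 0 0 0 91;0 0 -16 0 0 0 91;0 0 -16 0 0 0 91;0 0 0 0 0 0 40;0 0 0 0 0 0 40;0 0 0 0 0 0 40'; python3 -m crank '0 0 0 0 0 0 40;0 0 0 0 0 0 40;0 0 0 0 0 0 40;0 0 8 0 0 0 40;0 0 8 0 0 0 40;0 0 0 0 0 0 40;0 0 0 0 0 0 40;0 0 0 0 0 0 40'
```

```text
clock: 3.98
ee_pos: [0.5201, -0.3189, 0.0845]
orientation: [[0.104, 0.995, 0.001], [0.995, -0.104, -0.0], [-0.0, 0.001, -1.0]]
wrist_force: [0.6, -0.7, -0.0]
gripper_width: 1.001
grasp_force: 0.0
clock: 4.97
ee_pos: [0.5236, -0.2388, 0.0598]
orientation: [[0.105, 0.995, 0.001], [0.995, -0.105, -0.0], [-0.0, 0.001, -1.0]]
wrist_force: [0.1, 0.2, -0.3]
gripper_width: 0.701
grasp_force: 0.0
clock: 5.98
ee_pos: [0.5231, -0.2381, 0.0751]
orientation: [[0.104, 0.995, -0.0], [0.995, -0.104, 0.0], [0.0, -0.0, -1.0]]
wrist_force: [0.9, -0.0, -5.5]
gripper_width: 0.577
grasp_force: 25.0
```

About 5.5 N, so this is the full one. I'll carry it to the mat and turn it by -69° on the way, so that the bail span lies across the hook's x.

```bash
python3 -m crank '0 0 30 0 0 0 40;0 0 50 0 0 0 40;0 0 45 0 0 0 40;0 0 5 0 0 0 40' 40; python3 -m crank '4 42 0 0 0 -8.7 40;4 42 0 0 0 -8.7 40;4 42 0 0 0 -8.7 40;4 42 0 0 0 -8.7 40;4 42 0 0 0 -8.7 40;4 42 0 0 0 -8.7 40;3 42 0 0 0 -8.7 40;3 39 0 0 0 -8.5 40';python3 -m crank '0 0 -40 0 0 0 40;0 0 -50 0 0 0 40;0 0 -40 0 0 0 40;0 0 0 0 0 0 40'
python3 - <<'E'
from h import *
i,d=snapshot('top'); cv2.imwrite('pics/top1.png',i); P=cloud('top',d); Z=P[...,2]
m=(Z>.1)&(Z<.18); m[:,:230]=0; m[:,330:]=0; m[:200]=0; m[300:]=0
print(m.sum(),rect(P[m]) if m.sum() else 0)
E
```

```text
clock: 6.48
ee_pos: [0.5251, -0.2391, 0.2088]
orientation: [[0.104, 0.995, 0.007], [0.995, -0.104, -0.003], [-0.003, 0.007, -1.0]]
wrist_force: [0.4, 0.5, -6.8]
gripper_width: 0.573
grasp_force: 40.0
clock: 7.48
ee_pos: [0.552, 0.0961, 0.2028]
orientation: [[0.969, 0.248, -0.004], [0.248, -0.969, -0.001], [-0.004, -0.0, -1.0]]
wrist_force: [0.8, -0.7, -4.9]
gripper_width: 0.573
grasp_force: 40.0
clock: 7.98
ee_pos: [0.5488, 0.0942, 0.0706]
orientation: [[0.967, 0.253, -0.012], [0.253, -0.968, -0.002], [-0.012, -0.001, -1.0]]
wrist_force: [-0.3, -1.2, -4.9]
gripper_width: 0.573
grasp_force: 40.0
77 (array([531.,  92.]), array([ 73., 147.]), 29.2)
```

```bash
python3 -m crank '0 0 -5 0 0 0 40;0 0 -4 0 0 0 40;0 0 -1 0 0 0 40;0 0 0 0 0 0 40';
```

```text
clock: 8.52
ee_pos: [0.5535, 0.0948, 0.0659]
orientation: [[0.968, 0.252, 0.001], [0.252, -0.968, 0.0], [0.001, 0.0, -1.0]]
wrist_force: [-1.0, 0.6, -4.5]
gripper_width: 0.568
grasp_force: 40.0
```

```bash
python3 -m crank '0 0 -3 0 0 0 40;0 0 -1.5 0 0 0 40;0 0 0 0 0 0 40;0 0 0 0 0 0 40' ;python3 -m crank '0 0 -0.7 0 0 0 40;0 0 0 0 0 0 40;0 0 0 0 0 0 40' 
```

```text
clock: 9.02
ee_pos: [0.5533, 0.0948, 0.0609]
orientation: [[0.968, 0.253, -0.0], [0.253, -0.968, -0.0], [-0.0, 0.0, -1.0]]
wrist_force: [0.0, 0.3, -4.9]
gripper_width: 0.571
grasp_force: 40.0
clock: 9.4
ee_pos: [0.5535, 0.0948, 0.0607]
orientation: [[0.968, 0.252, 0.001], [0.252, -0.968, 0.0], [0.001, 0.0, -1.0]]
wrist_force: [-1.0, -0.6, 1.2]
gripper_width: 0.569
grasp_force: 40.0
```

```bash
python3 -m crank '0 0 0 0 0 0 91;0 0 0 0 0 0 91;0 0 0 0 0 0 91;0 0 0 0 0 0 91;0 0 30 0 0 0 91;0 0 38 0 0 0 91;0 0 38 0 0 0 91;0 0 0 0 0 0 91'; python3 -m crank '-11 -3 -8 2.5 -9.7 0 91;-11 -3 -8 2.5 -9.7 0 91;-11 -3 -8 2.5 -9.7 0 91;-11 -3 -8 2.5 -9.7 0 91;-11 -3 -8 2.5 -9.7 0 91;-11 -3 -8 2.5 -9.7 0 91;0 0 0 0 0 0 91;0 0 0 0 0 0 91'
python3 - <<'E'
from h import *
i,d=snapshot('top'); cv2.imwrite('pics/top2.png',i); P=cloud('top',d); Z=P[...,2]
for lo,hi in((.07,.1),(.1,.14)):
    m=(Z>lo)&(Z<hi)&(np.hypot(P[...,0]-.553,P[...,1]-.095)<.04)
    print(m.sum(),rect(P[m]) if m.sum() else 0,np.median(P[m],0))
o=get_obs(); print(o['qpos']); i,d=snapshot('wrist'); s,_=snapshot('scene'); cv2.imwrite('pics/w2.png',i); cv2.imwrite('pics/s2.png',s)
E
```

```text
clock: 10.4
ee_pos: [0.5554, 0.0951, 0.1696]
orientation: [[0.968, 0.252, 0.007], [0.252, -0.968, 0.001], [0.007, 0.001, -1.0]]
wrist_force: [0.2, 0.1, -0.4]
gripper_width: 0.996
grasp_force: 0.0
clock: 11.4
ee_pos: [0.5069, 0.128, 0.1372]
orientation: [[0.776, 0.338, 0.533], [0.218, -0.936, 0.278], [0.592, -0.099, -0.8]]
wrist_force: [0.9, -0.3, 0.3]
gripper_width: 0.999
grasp_force: 0.0
351 (array([552.,  95.]), array([51., 51.]), 0.8) [0.55395615 0.09459269 0.08664643]
56 (array([546.,  94.]), array([58.,  7.]), 14.7) [0.5521941  0.09474647 0.1228862 ]
[  4.06271051   6.27472088 130.86449589  59.80203299  16.08221955
  21.57713064]
```

View pics/s2.png

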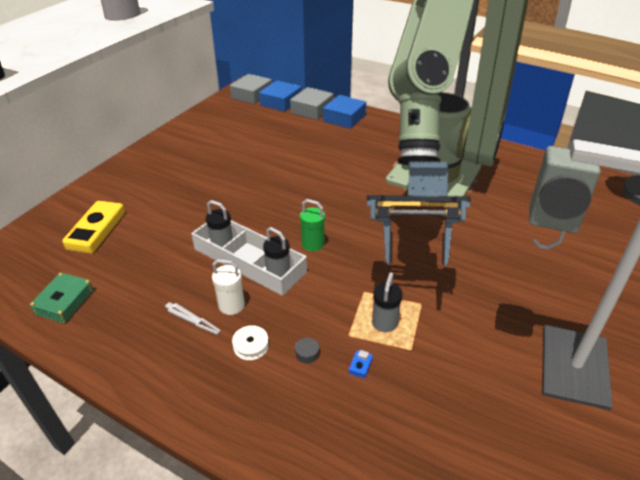

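The canister stands upright on the mat, centred at (386,308) in the scene view. A radial tilt runs the wrist towards its singularity (j5 = 16°), so I'll approach pointing at azimuth 48°, 30° below level.

```bash
cat > tgt.py <<'E'
from h import *; from scipy.spatial.transform import Rotation as Ro
import sys
def R(az,el):
    a,e=np.radians([az,el]); z=np.array([np.cos(e)*np.cos(a),np.cos(e)*np.sin(a),-np.sin(e)]); y=np.array([np.sin(a),-np.cos(a),0]); return np.c_[np.cross(y,z),y,z]
def go(G,back,az=48,el=30):
    o=get_obs(); T=R(az,el); p=np.array(G)+(19-back)*T[:,2]
    rv=Ro.from_matrix(T@o['orientation'].T).as_rotvec(degrees=True)
    print('shift',(p-o['ee_pos']*1000).round(1),'rotvec',rv.round(1),'q',o['qpos'].round(1),'t',T[:,2].round(3))
E
python3 -c "from tgt import *; go([553.5,95,48],100)"
```

```text
shift [ -0.7 -85.4 -49.2] rotvec [  8.5 -22.7  26.5] q [  4.1   6.3 130.9  59.9  16.1  21.5] t [ 0.579  0.644 -0.5  ]
```

```bash
python3 -m crank '0 -17 1 1.7 -4.5 5.3 91;0 -17 1 1.7 -4.5 5.3 91;0 -17 1 1.7 -4.5 5.3 91;0 -17 0 1.7 -4.5 5.3 91;0 -17 0 1.7 -4.5 5.3 91;0 0 0 0 0 0 91;0 0 0 0 0 0 91'; python3 -c "from tgt import *; go([553.5,95,48],100)"
```

```text
clock: 12.42
ee_pos: [0.5002, 0.0628, 0.133]
orientation: [[0.462, 0.683, 0.566], [0.375, -0.729, 0.573], [0.804, -0.053, -0.593]]
wrist_force: [-0.4, 0.2, 0.3]
gripper_width: 1.002
grasp_force: 0.0
shift [  6.4 -20.  -44.5] rotvec [ 2.4 -6.7  4.7] q [-24.6  15.6 135.9  86.9  49.3 -49.9] t [ 0.579  0.644 -0.5  ]
```

```bash
python3 -m crank '2 -10 -4 0.8 -2.2 1.6 91;2 -10 -10 0.8 -2.2 1.6 91;2 0 -15 0.8 -2.3 1.5 91;0 0 -15 0 0 0 91;0 0 0 0 0 0 91;0 0 0 0 0 0 91'; python3 -c "from tgt import *; go([553.5,95,48],100)"
python3 - <<'E'
from h import *
i,_=snapshot('wrist'); cv2.imwrite('pics/w3.png',i)
E
```

```text
clock: 13.18
ee_pos: [0.5063, 0.0436, 0.0898]
orientation: [[0.331, 0.745, 0.58], [0.373, -0.668, 0.644], [0.867, 0.003, -0.499]]
wrist_force: [0.1, 0.1, 0.3]
gripper_width: 0.993
grasp_force: 0.0
shift [ 0.3 -0.7 -1.3] rotvec [ 0.1  0.2 -0.1] q [-30.8  27.3 137.5  92.1  58.3 -72.6] t [ 0.579  0.644 -0.5  ]
```

View pics/w3.png

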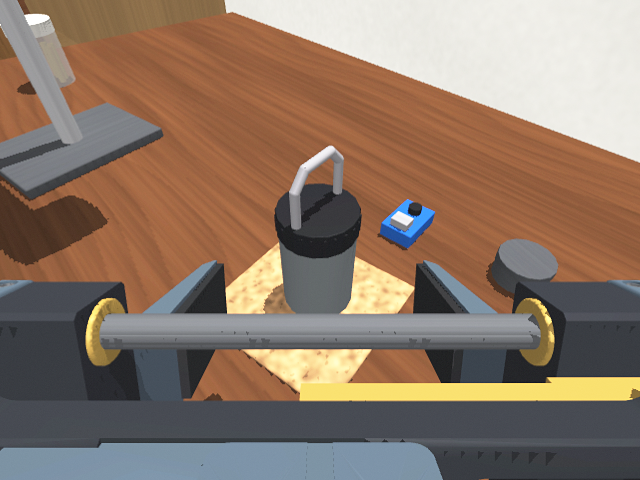

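The canister is centred between the fingers (column ~318, body at rows 240–310), so I'll advance and grip it.

```bash
python3 -m crank '14.5 16 -12.8 0 0 0 91;14.5 16 -12.8 0 0 0 91;14.5 16 -12.8 0 0 0 91;14.5 16 -12.6 0 0 0 91;0 0 0 0 0 0 91;0 0 0 0 0 0 91'; python3 -c "from tgt import *; go([553.5,95,48],0)"
```

```text
clock: 13.98
ee_pos: [0.564, 0.1066, 0.0387]
orientation: [[0.332, 0.744, 0.58], [0.372, -0.669, 0.644], [0.867, 0.003, -0.499]]
wrist_force: [-0.1, 0.3, -0.0]
gripper_width: 1.0
grasp_force: 0.0
shift [ 0.5  0.6 -0.2] rotvec [ 0.   0.2 -0. ] q [-18.2  35.5 135.4 108.6  56.8 -80.2] t [ 0.579  0.644 -0.5  ]
```

```bash
python3 -m crank '0 0 0 0 0 0 40;0 0 0 0 0 0 40;0 0 0 0 0 0 40;0 0 0 0 0 0 40;0 0 0 0 0 0 40;0 0 0 0 0 0 40' 40;  python3 -m crank '0 0 15 0 0 0 40;0 0 15 0 0 0 40;0 0 0 0 0 0 40;0 0 0 0 0 0 40'
```

```text
clock: 14.72
ee_pos: [0.5634, 0.1072, 0.038]
orientation: [[0.333, 0.744, 0.579], [0.372, -0.668, 0.645], [0.867, 0.001, -0.499]]
wrist_force: [-4.8, 0.1, 3.4]
gripper_width: 0.554
grasp_force: 40.0
clock: 15.22
ee_pos: [0.564, 0.1062, 0.0667]
orientation: [[0.335, 0.743, 0.58], [0.373, -0.669, 0.642], [0.865, 0.001, -0.501]]
wrist_force: [-0.3, 0.8, -5.0]
gripper_width: 0.558
grasp_force: 40.0
```

```bash
python3 -m crank '0 10 40 0 0 0 40;-5 25 40 0 0 0 40;-8 35 30 0 0 0 40;-8 35 20 0 0 0 40;-8 30 2 0 0 0 40;-2 21 0 0 0 0 40;0 0 0 0 0 0 40;0 0 0 0 0 0 40'; python3 - <<'E'
from h import *
o=get_obs(); print(o['qpos'].round(1))
i,d=snapshot('scene'); cv2.imwrite('pics/s4.png',i); S=cloud('scene',d)
def near(c,r,lo,hi):
    return S[(d>0)&(np.hypot(S[...,0]-c[0],S[...,1]-c[1])<r)&(S[...,2]>lo)&(S[...,2]<hi)]
p=near((.522,.25),.035,.255,.30); print('bail',len(p),rect(p),p.mean(0),p[:,2].max())
p=near((.508,.325),.035,.25,.305); print('hook',len(p),rect(p),p.mean(0),p[:,2].min())
cv2.imwrite('pics/c4.png',cv2.resize(i[130:330,440:640],(600,600),interpolation=2))
E
```

```text
clock: 16.23
ee_pos: [0.5329, 0.2621, 0.1986]
orientation: [[0.335, 0.743, 0.579], [0.373, -0.669, 0.643], [0.865, 0.001, -0.501]]
wrist_force: [-0.6, 0.9, -4.8]
gripper_width: 0.55
grasp_force: 40.0
[  5.9  11.5 132.7 111.5  38.6 -51.2]
bail 122 (array([524., 249.]), array([49.,  6.]), 13.5) [0.53069406 0.25032353 0.27396213] 0.2870358793344412
hook 170 (array([508., 326.]), array([ 8., 41.]), 12.8) [0.50727321 0.33070136 0.2718505 ] 0.25747261430255197
```

View pics/c4.png

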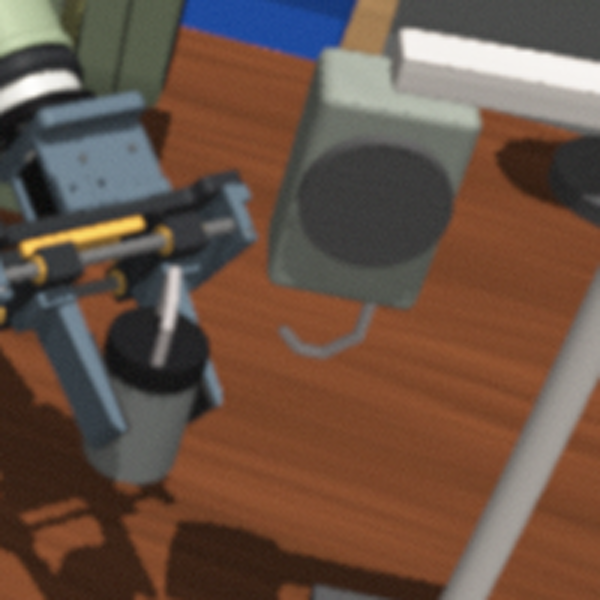

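The bail is at (524,249) and its opening faces the hook, at crop (320,350), with matching heights. I'll move it over the tip onto the seat.

```bash
python3 -m crank '-4 19 0 0 0 0 40;-4 19 0 0 0 0 40;-4 19 0 0 0 0 40;-4 19 0 0 0 0 40;0 0 0 0 0 0 40;0 0 0 0 0 0 40'; python3 - <<'E'
from h import *
i,d=snapshot('scene'); cv2.imwrite('pics/s5.png',i)
cv2.imwrite('pics/c5.png',cv2.resize(i[150:310,470:630],(600,600),interpolation=2))
E
```

```text
clock: 17.02
ee_pos: [0.5176, 0.3375, 0.1994]
orientation: [[0.334, 0.742, 0.581], [0.372, -0.67, 0.642], [0.866, 0.002, -0.5]]
wrist_force: [0.2, 0.3, -4.4]
gripper_width: 0.55
grasp_force: 40.0
```

View pics/c5.png

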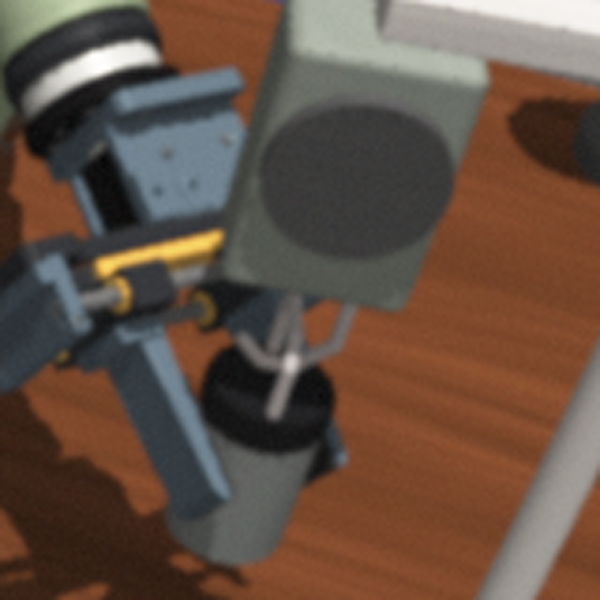

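The bail encloses the hook wire: the tip is at crop (240,335), the stem at (345,325), and the bail leg crosses at (290,365) between them. Now I'll draw it down.

```bash
python3 -m crank '0 0 -8 0 0 0 40;0 0 -8 0 0 0 40;0 0 -5 0 0 0 40;0 0 0 0 0 0 40;0 0 0 0 0 0 40'; python3 -m crank '0 0 -6 0 0 0 40;0 0 -8 0 0 0 40;0 0 -8 0 0 0 40;0 0 -6 0 0 0 40;0 0 -3 0 0 0 40;0 0 0 0 0 0 40;0 0 0 0 0 0 40;0 0 0 0 0 0 40'
```

```text
clock: 17.7
ee_pos: [0.5178, 0.3384, 0.1797]
orientation: [[0.332, 0.743, 0.581], [0.371, -0.67, 0.643], [0.867, 0.002, -0.498]]
wrist_force: [0.3, -0.3, -2.8]
gripper_width: 0.555
grasp_force: 40.0
clock: 18.7
ee_pos: [0.5172, 0.3386, 0.1483]
orientation: [[0.332, 0.743, 0.58], [0.372, -0.669, 0.644], [0.867, 0.002, -0.499]]
wrist_force: [0.2, -0.5, -2.9]
gripper_width: 0.552
grasp_force: 40.0
```

```bash
python3 -m crank '0 0 -3 0 0 0 40;0 0 -1 0 0 0 40;0 0 0 0 0 0 40;0 0 0 0 0 0 40'; python3 -m crank '0 0 -1.5 0 0 0 40;0 0 0 0 0 0 40;0 0 0 0 0 0 40'; python3 - <<'E'
from h import *
i,d=snapshot('scene'); S=cloud('scene',d)
p=S[(d>0)&(np.hypot(S[...,0]-.508,S[...,1]-.325)<.04)&(S[...,2]>.2)&(S[...,2]<.30)]
cv2.imwrite('pics/c6.png',cv2.resize(i[170:330,470:630],(600,600),interpolation=2))
E
```

```text
clock: 19.2
ee_pos: [0.5172, 0.3386, 0.1439]
orientation: [[0.333, 0.743, 0.58], [0.372, -0.669, 0.644], [0.866, 0.002, -0.499]]
wrist_force: [1.0, 0.8, -2.9]
gripper_width: 0.554
grasp_force: 40.0
clock: 19.58
ee_pos: [0.5172, 0.3386, 0.1424]
orientation: [[0.333, 0.743, 0.58], [0.372, -0.669, 0.643], [0.866, 0.002, -0.499]]
wrist_force: [0.4, -0.1, -2.0]
gripper_width: 0.554
grasp_force: 40.0
```

View pics/c6.png

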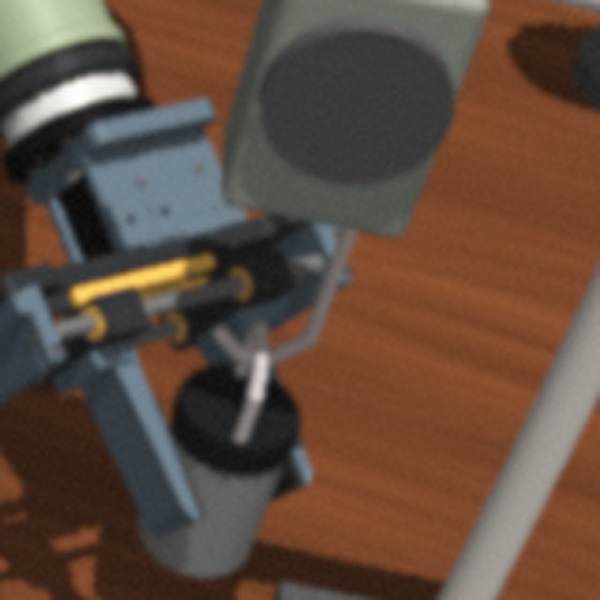

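The bail sits in the bend at crop (258,360), with the hook drawn down near its stop. Releasing and backing off along the tool.

```bash
python3 -m crank '0 0 0 0 0 0 60;0 0 0 0 0 0 91;0 0 0 0 0 0 91;0 0 0 0 0 0 91;0 0 0 0 0 0 91;0 0 0 0 0 0 91'; python3 -m crank '-9 -10 7.5 0 0 0 91;-12 -13 10 0 0 0 91;-12 -13 10 0 0 0 91;-12 -13 10 0 0 0 91;-15 -16 12 0 0 0 91;-15 -16 12 0 0 0 91;0 0 0 0 0 0 91;0 0 0 0 0 0 91'; python3 - <<'E'
from h import *
i,d=snapshot('scene'); cv2.imwrite('pics/s7.png',i)
E
```

```text
clock: 20.38
ee_pos: [0.5172, 0.3386, 0.1425]
orientation: [[0.333, 0.743, 0.58], [0.372, -0.669, 0.643], [0.867, 0.002, -0.499]]
wrist_force: [1.0, 0.1, -0.9]
gripper_width: 0.996
grasp_force: 0.0
clock: 21.38
ee_pos: [0.4424, 0.2575, 0.2042]
orientation: [[0.332, 0.743, 0.581], [0.372, -0.669, 0.643], [0.867, 0.002, -0.499]]
wrist_force: [-0.7, -0.5, -0.0]
gripper_width: 0.996
grasp_force: 0.0
```

View pics/s7.png

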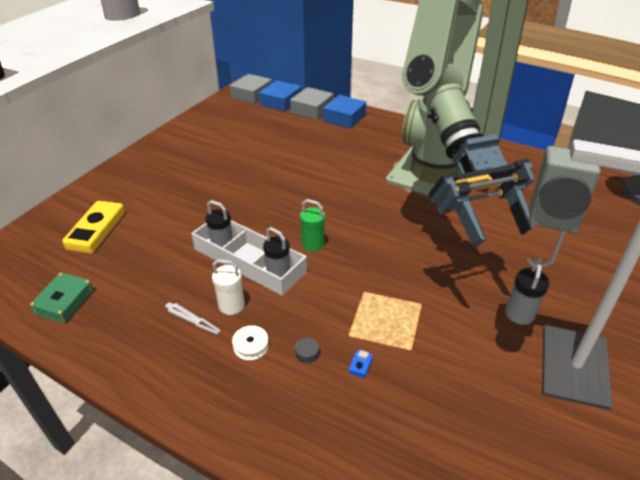

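The canister hangs on the hook at (527,295), the gripper is clear of it, and the two empties stand in the tote. I'll let it settle and check that it is still.

```bash
cat > still.py <<'E'
from h import *
for k in range(4):
    i,d=snapshot('scene'); S=cloud('scene',d)
    m=(d>0)&(np.hypot(S[...,0]-.508,S[...,1]-.325)<.05)&(S[...,2]>.08)&(S[...,2]<.2)&(i.max(2)<60)
    b=(d>0)&(np.hypot(S[...,0]-.508,S[...,1]-.325)<.06)&(S[...,2]>.21)&(S[...,2]<.225)
    ys,xs=np.nonzero(m); print(m.sum(),np.c_[xs,ys].mean(0).round(2),S[m].mean(0).round(4),S[m][:,2].max().round(4))
E
Z='0 0 0 0 0 0 91'; python3 -m crank '-6 -6 0 0 0 0 91;-6 -6 0 0 0 0 91;0 0 0 0 0 0 91;0 0 0 0 0 0 91;0 0 0 0 0 0 91;0 0 0 0 0 0 91;0 0 0 0 0 0 91;0 0 0 0 0 0 91' >/dev/null; python3 still.py; python3 -m crank '0 0 0 0 0 0 91;0 0 0 0 0 0 91;0 0 0 0 0 0 91;0 0 0 0 0 0 91;0 0 0 0 0 0 91;0 0 0 0 0 0 91;0 0 0 0 0 0 91;0 0 0 0 0 0 91' >/dev/null;python3 -m crank '0 0 0 0 0 0 91;0 0 0 0 0 0 91;0 0 0 0 0 0 91;0 0 0 0 0 0 91;0 0 0 0 0 0 91;0 0 0 0 0 0 91;0 0 0 0 0 0 91;0 0 0 0 0 0 91' >/dev/null;  python3 -m crank '0 0 0 0 0 0 91;0 0 0 0 0 0 91;0 0 0 0 0 0 91;0 0 0 0 0 0 91;0 0 0 0 0 0 91;0 0 0 0 0 0 91;0 0 0 0 0 0 91;0 0 0 0 0 0 91' ; python3 still.py
```

```text
661 [530.38 283.35] [0.5157 0.3233 0.1877] 0.1941
663 [530.37 283.43] [0.5159 0.3233 0.1877] 0.1946
664 [530.4  283.43] [0.5158 0.3233 0.1876] 0.1937
663 [530.42 283.48] [0.5159 0.3234 0.1876] 0.194
clock: 25.62
ee_pos: [0.4302, 0.2456, 0.204]
orientation: [[0.333, 0.743, 0.58], [0.372, -0.669, 0.643], [0.866, 0.002, -0.499]]
wrist_force: [-0.6, -0.9, 0.3]
gripper_width: 1.0
grasp_force: 0.0
664 [530.43 283.39] [0.5158 0.3234 0.1877] 0.1939
666 [530.42 283.42] [0.5158 0.3233 0.1876] 0.1942
660 [530.43 283.42] [0.5157 0.3234 0.1876] 0.1939
670 [530.45 283.43] [0.5157 0.3234 0.1876] 0.1945
```

```bash
python3 -c "from cell import *; print(sign_off())"
```

```text
the job is handed in; nothing more can be done
None
```

The full canister (the middle one, about 5 N when lifted) stood let go on the mat and now hangs still on the drawn-down hook; the third canister was never lifted, both it and the other empty stand in the tote, and the job is handed in with no verdict returned.

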